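# Open the blue-capped gas filter

### The arm

A 7-joint arm with a two-finger parallel gripper is mounted at the origin on the work surface. World frame = base frame: x ahead of the robot, y to its left, z up, the work surface at z = 0. Lengths are in m, angles in rad, forces in N, time in s.
With the tool pointing down it reaches from about 0.4 to 0.875 m from the base axis. Payload 19.3 kg.
Tool frame: the origin (TCP) lies midway between the tips of the shut fingers; the grasp point (between the pads) lies 19 mm behind it (bot.tcp_to_grasp is the distance from the TCP to the grasp point, in m); z points along the fingers, y is the direction in which the jaws open and shut (so a half turn about z gives the same grasp; the last joint's range is limited). The gripper opens to 85 mm and grips with 20 to 120 N. Pads are 22 mm wide; open, the fingers measure 114 mm over their backs; the gripper's body (76 mm by 85 mm) begins 54 mm behind the grasp point. The pads swing forward as they close: fully open they stand 13 mm farther back than shut.
Start: joints at [-0.07, 0.521, -0.036, 1.599, 0.021, 1.021, -0.113], TCP at [0.625, -0, 0.206] pointing down, gripper open.
Joint ranges: [-2.91, 2.91], [-0.3, 2.13], [-1.5, 1.42], [0.17, 2.43], [-1.26, 4.41], [0.16, 1.93], [-2.52, 2.52]. Speed limits (rad/s): [1.89, 1.89, 2.39, 2.39, 3.01, 3.01, 3.01].

### API

Orientations are given as a rotation vector (axis times angle).
In Python, from cell import bot gives the robot as it stands.
- The arm moves only by the tool step_arm, never from a script. Its argument "moves" is a list of rows, each an object of numbers: "x", "y", "z": the shift along the tool's x, y, z in cm; "spin": the turn about the tool's z in degrees; "hand": the finger opening in cm, from 0 to 8.54. A call has 1 to 12 rows; each row is the pose to reach, as a shift and turn from the pose commanded when the call began, along the tool's axes at that moment; what a row does not reach only later rows make up. A row lasts 1/8 s, in which the tool goes at most 62.5 mm and 10.7 degrees, less where a joint would pass 70% of its speed; a pose out of reach is approached as far as the arm can. A call with a gripper value outside its range is refused whole. The fingers move at their own pace and stop on an object; "force" is the grip in N (left out, the last holds). Time passes only in rows, so rows that repeat a pose let the fingers close. It gives the time, the measured TCP pose, the force and the opening at its end, in the units of the state.
- bot.state(): the state, without advancing time (a new reading comes with each control period).
- bot.get_image(name): name is "scene" or "side" or "wrist"; returns a dict with "frame" (400x640x3 uint8, blue, green, red), "depth" (400x640 float32, m along the optical axis (not along the pixel's ray), 0 where there is no reading), "intrinsics" (3x3 intrinsics, pixels), "eye" and "orientation" of the camera in the world. Camera axes: x right, y down, z forward; pixel columns grow to the right and rows downward; lengths in m; the calibration is good to about 2 mm. A picture is of the moment at which its call begins.
- bot.finish_job(): hands the job in, once; it reports no verdict.
The state is a dict: "clock": time; "joint_positions": joint angles; "dq": joint speeds; "joint_efforts": joint torques, N m; "tcp_pos": TCP position; "eef_rot": TCP orientation; "force": force on the tool from outside, world axes, zero at the start; "ft_torque": the same for the moment, N m; "opening": finger opening in m.
Only numpy, scipy, OpenCV 4.12 (cv2) and the standard library are available. Lean on these libraries where they do the work, as an engineer would, in place of code of your own. Each camera call takes 0.05 s, during which the arm holds its last target.

### The job

Open the gas filter with the blue cap: unscrew the cap counter-clockwise (nearly one and a half turns) until its thread lets go, lift it straight off, and stand it gently, open rim down, on the floor of the grey parts tray. Do not wrench the cap off the thread or drop it, keep off the orange-capped filter, and leave everything else on the bench where it is.

Things in the scene. Friction and masses are not known exactly. Their poses are not given: they have to be found in the camera images.
- cap: Loose blue screw cap, 75 mm tall, about 0.25 kg (varies 0.7 to 1.4 times). Origin: centre of its open lower rim, z up. z = 0 to 37 mm: round ribbed skirt, 65 mm diameter. z = 37 to 75 mm: hexagonal grip, 44 mm across flats, 51 mm over corners, white disc on top; one pair of flats faces the cap's +x and -x, the others lie every 60 degrees. Starts screwed home on the blue filter, x axes alike.
- cap_grip (a point): On the cap's axis inside the hexagonal grip, 60 mm above the cap's lower rim: a good height to grip. Axes as the cap's.
- filter_blue: Gas filter that carries the blue cap, fixed to the bench: white upright canister, 80 mm diameter, on a dark round foot of 110 mm diameter, with a metal collar of 86 mm diameter at its top. Origin: centre of the foot's underside, z up.
- thread (a point): Centre of the blue filter's shoulder (top of the collar), 110 mm above its origin; the home cap's rim rests here. A threaded neck 50 mm across rises 30 mm from it, hidden in the cap. Right-hand thread, little friction, about 2 mm vertical play: turned counter-clockwise (from above) the cap climbs 9 mm a turn.
- neck_top (a point): Centre of the top of the blue filter's neck, 30 mm above its shoulder. The cap is set free after about 1.4 turns (505 degrees, 12 mm up). From there to about 1.7 turns it rests level on the thread and lifts straight off; turned farther it clicks down onto the thread again. Raised 35 mm above home its rim is clear of the neck.
- filter_orange: A second fixed filter of the same shape with an orange cap on it, 185 mm tall in all, to be left alone. Origin: centre of the foot's underside.
- tray: Grey open square parts tray, fixed to the bench, 150 x 150 mm outside, walls 4 mm thick and 22 mm tall. Origin: centre of its underside; x and y along its sides.
- tray_in (a point): Centre of the tray's inner floor (4 mm above the bench), z up.
- amber_bottle: Bystander: amber bottle, 72 mm diameter, 150 mm tall. Origin: centre of its underside.
- beaker: Bystander: glass beaker, 72 mm diameter, 90 mm tall. Origin: centre of its underside.
- vial_rack: Bystander: black rack of glass vials, 70 x 130 mm, 70 mm tall. Origin: centre of its underside.
- spanner: Bystander: spanner lying flat, 170 mm long.
- cartridge: Bystander: white spare filter cartridge with green ends lying on the bench, 124 mm long, 39 mm diameter. Origin: under its middle.
Mind the look-alikes: they are no part of the job. Leave any red or yellow look-alike of the filter_blue alone.

How it is judged:
By the outcome, as a careful person would: the job done as asked, in the order asked, and still so for the second after the job is handed in, with the robot touching nothing.
It also fails if it takes over 72 s, if anything falls off the work surface, if the arm or the gripper's body presses on something with over 40 N, if the wrist force passes 120 N, or if a joint passes its speed limit or range.

## Working session

There is one attempt and no reset: what is moved stays moved. The work goes in short steps, Python scripts to look and compute and a tool call to move; the robot and the scene stay as the last step left them, time stands still between calls to the robot, and variables do not carry over. Pictures are saved under pics/ and viewed, and the job is handed in when it is done.

Besides the shell and the picture viewer there is one more tool, called after "Request:" as name(argument=value, ...) on one line, values as JSON. step_arm: Moves the arm, as the interface text tells. Its arguments: {"type":"object","properties":{"moves":{"type":"array"},"force":{"type":"number"}},"required":["moves"]}

```bash
mkdir -p pics; ls
python3 - <<'E'
from cell import bot
import cv2,numpy as np
s=bot.state(); print({k:np.round(v,3).tolist() for k,v in s.items()}); print(bot.tcp_to_grasp)
for n in ["scene","side","wrist"]:
    d=bot.get_image(n); cv2.imwrite(f"pics/{n}0.png",d["frame"]); np.savez(f"pics/{n}0.npz",**d)
    print(n,np.round(d["eye"],3),np.round(d["orientation"],3).tolist(),np.round(d["intrinsics"],1).tolist())
E
```

```text
pics
{'clock': 0.0, 'joint_positions': [-0.07, 0.522, -0.036, 1.6, 0.021, 1.021, -0.113], 'dq': [0.001, -0.001, -0.0, 0.001, -0.001, -0.002, -0.001], 'joint_efforts': [-0.004, -92.711, 1.978, -36.993, 0.018, 0.008, -0.0], 'tcp_pos': [0.625, -0.0, 0.206], 'eef_rot': [-2.221, -2.221, 0.001], 'force': [-0.265, 0.797, -0.48], 'ft_torque': [-0.009, 0.045, -0.016], 'opening': 0.085}
0.0187
scene [ 1.495 -0.028  1.118] [-1.678, -1.856, 0.74] [[428.4, 0.0, 317.1], [0.0, 428.4, 197.0], [0.0, 0.0, 1.0]]
side [0.48  1.062 0.855] [-0.057, 2.732, -1.516] [[428.6, 0.0, 327.2], [0.0, 428.6, 192.7], [0.0, 0.0, 1.0]]
wrist [0.625 0.082 0.372] [2.818, -0.0, -0.002] [[281.8, 0.0, 317.6], [0.0, 281.8, 196.7], [0.0, 0.0, 1.0]]
```

View pics/scene0.png

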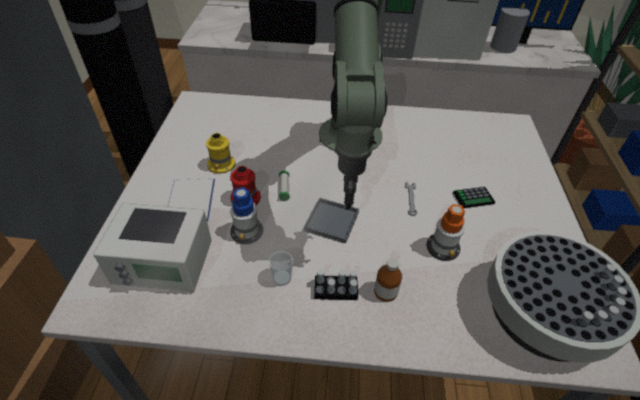

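View pics/side0.png

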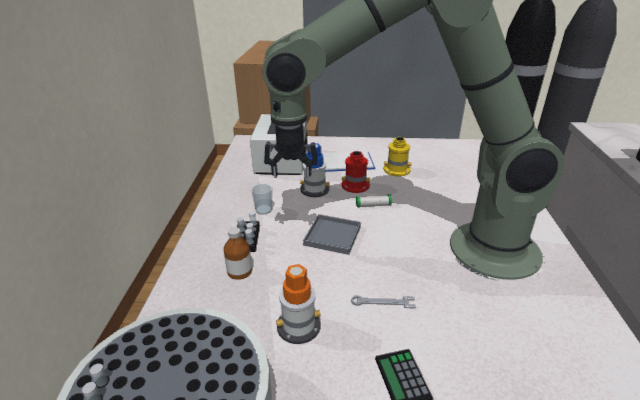

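View pics/wrist0.png

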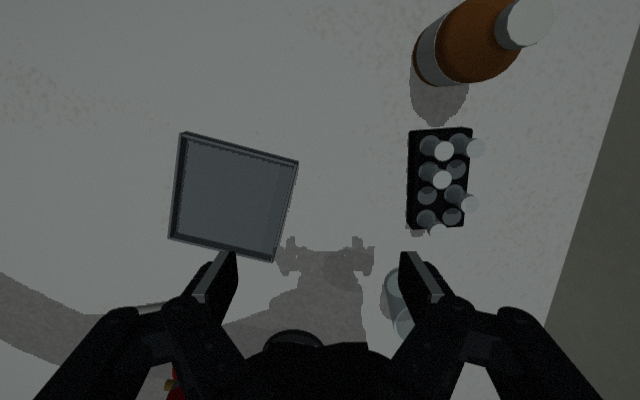

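The scene view has three candidates: blue-capped at (243,205), red at (243,183) and yellow at (218,150). The orange filter is at (447,230). Only the one at (243,205) has a white canister and a blue cap. I'll enlarge it to confirm and measure it.

```bash
cat > h.py <<'E'
import cv2,numpy as np
from scipy.spatial.transform import Rotation as R
def load(n): return dict(np.load(f"pics/{n}.npz"))
def ray(d,px):
    px=np.atleast_2d(px).astype(float); K=d["intrinsics"]
    v=np.c_[(px[:,0]-K[0,2])/K[0,0],(px[:,1]-K[1,2])/K[1,1],np.ones(len(px))]
    return v@R.from_rotvec(d["orientation"]).as_matrix().T
def onz(d,px,z):
    v=ray(d,px); t=(z-d["eye"][2])/v[:,2]; return d["eye"]+v*t[:,None]
def cloud(d):
    ys,xs=np.mgrid[0:400,0:640]; v=ray(d,np.c_[xs.ravel(),ys.ravel()])
    return (d["eye"]+v*d["depth"].ravel()[:,None]).reshape(400,640,3)
def proj(d,p):
    q=(np.atleast_2d(p)-d["eye"])@R.from_rotvec(d["orientation"]).as_matrix(); K=d["intrinsics"]
    return np.c_[q[:,0]/q[:,2]*K[0,0]+K[0,2],q[:,1]/q[:,2]*K[1,1]+K[1,2]]
E
python3 - <<'E'
from h import *
for n,(x,y) in dict(scene0=(243,200),side0=(315,165)).items():
    d=load(n); f=d["frame"]; c=f[y-50:y+50,x-50:x+50]
    cv2.imwrite(f"pics/{n}_crop.png",cv2.resize(c,None,fx=6,fy=6,interpolation=cv2.INTER_CUBIC))
    P=cloud(d); hsv=cv2.cvtColor(f,cv2.COLOR_BGR2HSV)
    m=cv2.inRange(hsv,(105,120,40),(125,255,255))
    nl,l,st,ce=cv2.connectedComponentsWithStats(m)
    for i in range(1,nl):
        if st[i,4]>15:
            q=P[(l==i)&(d["depth"]>0)]
            if len(q): print(n,st[i].tolist(),np.round(ce[i]),np.round(np.median(q,0),3),np.round(q.min(0),3),np.round(q.max(0),3))
E
```

```text
scene0 [493, 0, 28, 24, 205] [505.   7.] [-0.88   0.75   0.247] [-0.902  0.72   0.146] [-0.862  0.838  0.281]
scene0 [522, 0, 59, 28, 741] [553.  13.] [-0.88   1.024  0.22 ] [-0.901  0.835  0.146] [-0.811  1.136  0.296]
scene0 [619, 130, 21, 46, 580] [632. 152.] [-0.209  1.331 -0.144] [-0.419  1.322 -0.204] [-0.107  1.455 -0.063]
scene0 [233, 188, 20, 28, 398] [243. 203.] [ 0.604 -0.319  0.149] [ 0.456 -0.393  0.045] [ 0.62  -0.294  0.186]
scene0 [583, 189, 57, 42, 1709] [610. 210.] [-0.159  1.384 -0.471] [-0.419  1.319 -0.591] [-0.092  1.532 -0.448]
side0 [311, 144, 12, 24, 125] [318. 158.] [ 0.563 -0.307  0.148] [ 0.549 -0.336  0.113] [0.587 0.011 0.324]
side0 [306, 151, 7, 9, 40] [309. 155.] [ 0.594 -0.309  0.16 ] [ 0.562 -0.336  0.144] [0.608 0.011 0.329]
```

View pics/scene0_crop.png

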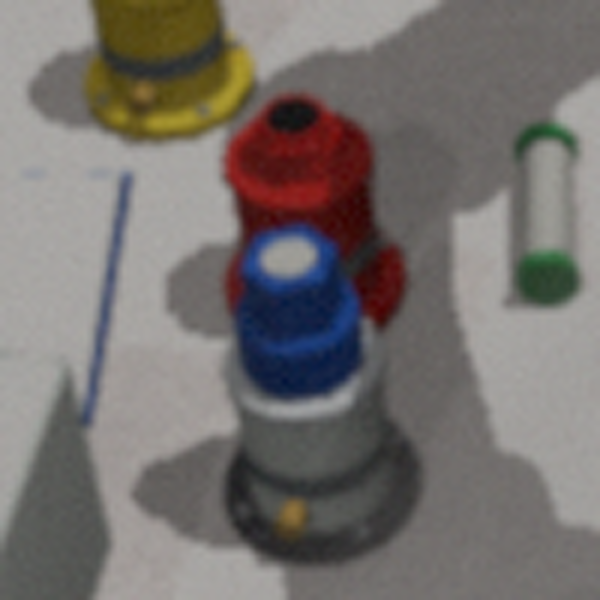

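View pics/side0_crop.png

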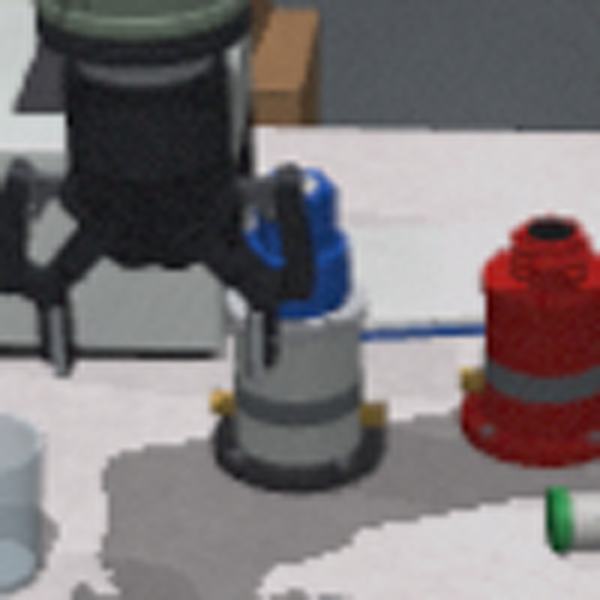

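Confirmed: the blue cap with its white disc, at scene (241,193), is on the white canister. The red look-alike stands close behind it, toward the robot. Next I'll compute the disc position, the tray pose and clearances.

Run:
```python
from h import *
d=load("scene0"); print("disc scene",onz(d,[(241.3,192.7)],.185).round(4))
# tray: corners via grey mask in wrist view
w=load("wrist0"); Pw=cloud(w); Ps=cloud(d)
f=w["frame"].astype(int); 
m=((Pw[...,2]<.012)&(f.mean(2)<118)&(w["depth"]>0)).astype(np.uint8)*255
cs=[(176,128),(300,162),(274,263),(167,238)]
print("tray tops approx z=.022",onz(w,cs,.022).round(3).tolist(), onz(w,cs,.022).mean(0).round(4))
si=load("side0")
for n,px in dict(red=(243,172),beaker=(281,267),cart=(284,185),box=(160,235)).items():
    print(n,Ps[px[1],px[0]].round(3))
zm=(Ps[...,2]>.19)&(Ps[...,0]>.3)&(Ps[...,1]<-.2)&(Ps[...,2]<.6)
print("tall stuff",zm.sum(), Ps[zm][:,:].max(0) if zm.sum() else None, Ps[zm].min(0) if zm.sum() else None)
b=(Ps[...,0]>.5)&(Ps[...,1]<-.38)&(Ps[...,2]>.03)&(Ps[...,1]>-.9)&(Ps[...,2]<.6)
print("box",Ps[b].min(0),Ps[b].max(0))
print("disc on side (crop 310,185)",onz(si,[(265+310/6,115+185/6)],.185))
```

```text
disc scene [[ 0.5848 -0.3253  0.185 ]]
tray tops approx z=.022 [[0.453, 0.052, 0.022], [0.603, 0.01, 0.022], [0.563, -0.135, 0.022], [0.417, -0.096, 0.022]] [ 0.5091 -0.0421  0.022 ]
red [ 0.441 -0.356  0.138]
beaker [ 0.732 -0.186  0.022]
cart [ 0.38  -0.228  0.033]
box [ 0.755 -0.526  0.16 ]
tall stuff 3 [ 0.30851715 -1.27006688  0.19535659] [ 0.30043874 -1.27294434  0.19221724]
box [ 0.6408133  -0.68838217  0.03003873] [ 0.85827793 -0.42517761  0.16719485]
disc on side (crop 310,185) [[ 0.57136209 -0.32715584  0.185     ]]
```

Request:
step_arm(moves=[{"z": -4},{"z": -8,"x": -3},{"z": -9.4,"x": -7,"y": -1},{"z": -9.4,"x": -11,"y": -1.5},{"z": -9.4,"x": -15,"y": -2},{"z": -9.4,"x": -19,"y": -2.5},{"z": -9.4,"x": -23,"y": -3},{"z": -9.4,"x": -27,"y": -3.5},{"z": -9.4,"x": -31,"y": -4},{"z": -9.4,"x": -32.6,"y": -4.2},{"z": -9.4,"x": -32.6,"y": -4.2},{"z": -9.4,"x": -32.6,"y": -4.2}])

```text
$.moves[0]: bad value
```

Run:
```python
from cell import bot
from h import *
s=bot.state(); print(s["clock"],np.round(s["joint_positions"],3),s["tcp_pos"],s["eef_rot"])
for n in ["wrist","side"]:
    d=bot.get_image(n); cv2.imwrite(f"pics/{n}1.png",d["frame"]); np.savez(f"pics/{n}1.npz",**d)
```

```text
0.15 [-0.07   0.522 -0.036  1.6    0.021  1.021 -0.113] [ 6.24754673e-01 -2.87395456e-05  2.05972021e-01] [-2.22109131e+00 -2.22103536e+00  9.66095564e-04]
```

View pics/wrist1.png

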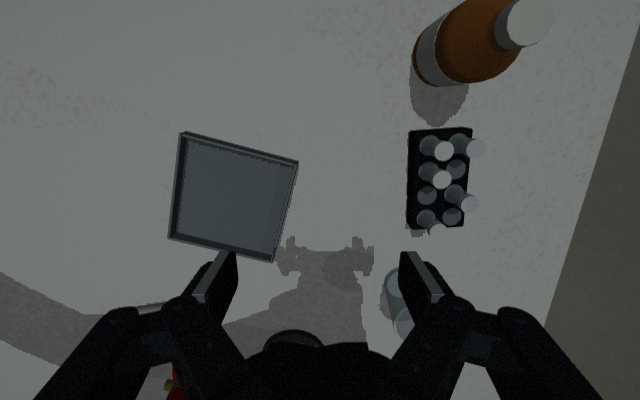

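View pics/side1.png

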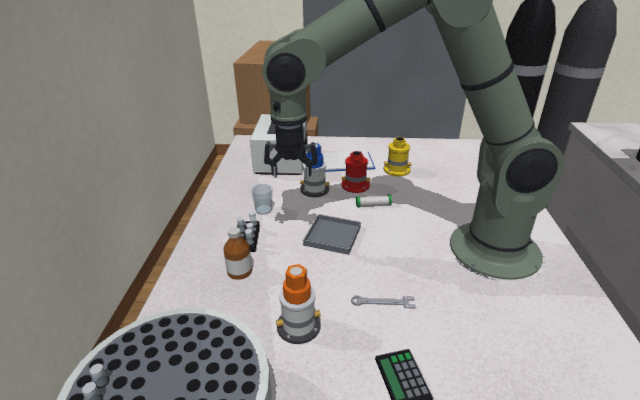

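The move was refused, probably because each row needs all five values. I'll resend the full rows.

Request:
step_arm(moves=[{"x": 0,"y": 0,"z": -4,"spin": 0,"hand": 8.5},{"x": -3,"y": 0,"z": -8,"spin": 0,"hand": 8.5},{"x": -7,"y": -1,"z": -9.4,"spin": 0,"hand": 8.5},{"x": -11,"y": -1.5,"z": -9.4,"spin": 0,"hand": 8.5},{"x": -15,"y": -2,"z": -9.4,"spin": 0,"hand": 8.5},{"x": -19,"y": -2.5,"z": -9.4,"spin": 0,"hand": 8.5},{"x": -23,"y": -3,"z": -9.4,"spin": 0,"hand": 8.5},{"x": -27,"y": -3.5,"z": -9.4,"spin": 0,"hand": 8.5},{"x": -31,"y": -4,"z": -9.4,"spin": 0,"hand": 8.5},{"x": -32.6,"y": -4.2,"z": -9.4,"spin": 0,"hand": 8.5},{"x": -32.6,"y": -4.2,"z": -9.4,"spin": 0,"hand": 8.5},{"x": -32.6,"y": -4.2,"z": -9.4,"spin": 0,"hand": 8.5}])

```text
clock: 1.75
tcp_pos: [0.5836, -0.3244, 0.3004]
eef_rot: [-2.219, -2.223, -0.001]
force: [-0.0, 0.6, 1.3]
opening: 0.0852
```

Run:
```python
from cell import bot
from h import *
s=bot.state(); print(s["clock"],np.round(s["joint_positions"],3),s["tcp_pos"],s["eef_rot"])
for n in ["wrist","side"]:
    d=bot.get_image(n); cv2.imwrite(f"pics/{n}2.png",d["frame"]); np.savez(f"pics/{n}2.npz",**d)
```

```text
1.75 [ 0.39   0.522  0.047  1.357 -0.026  1.264  0.44 ] [ 0.58357083 -0.32438336  0.30036902] [-2.21940012e+00 -2.22291979e+00 -1.11529617e-03]
```

View pics/wrist2.png

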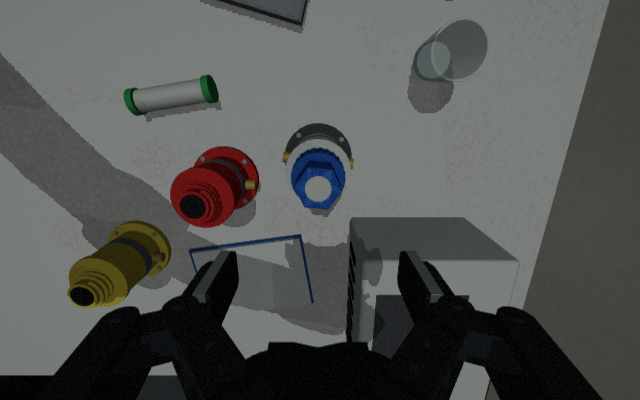

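View pics/side2.png

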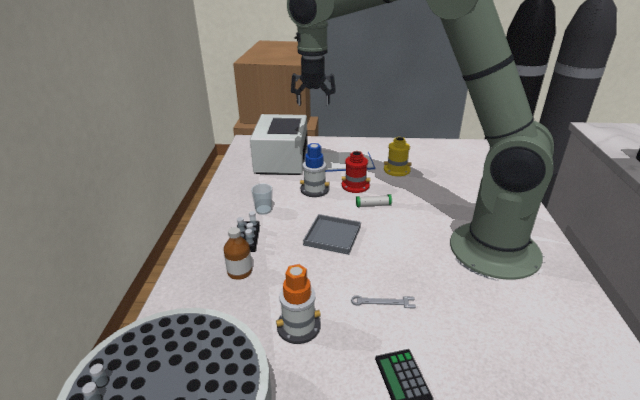

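The wrist view shows the disc at about (318,188) and the red filter at (200,195). Next is an enlarged crop and the hexagon's yaw.

Run:
```python
from h import *
d=load("wrist2"); f=d["frame"]
cv2.imwrite("pics/w2crop.png",cv2.resize(f[135:225,270:370],None,fx=6,fy=6,interpolation=cv2.INTER_CUBIC))
hsv=cv2.cvtColor(f,cv2.COLOR_BGR2HSV)
b=cv2.inRange(hsv,(100,120,40),(130,255,255))
n,l,st,ce=cv2.connectedComponentsWithStats(b); i=l[178,318] or 1+np.argmax(st[1:,4]); print(st[i])
blue=(l==i).astype(np.uint8)
h=cv2.morphologyEx(blue,cv2.MORPH_CLOSE,np.ones((3,3)))
cnt,hier=cv2.findContours(blue,cv2.RETR_CCOMP,cv2.CHAIN_APPROX_NONE)
for c,hh in zip(cnt,hier[0]):
    if hh[3]>=0 and len(c)>10:
        (cx,cy),ax,an=cv2.fitEllipse(c); print("disc",cx,cy,ax,onz(d,[(cx,cy)],.185).round(4))
P=cloud(d); q=P[(P[...,2]>.178)&(P[...,2]<.195)&(abs(P[...,0]-.583)<.05)&(abs(P[...,1]+.326)<.05)]
print("top pts",len(q),q.mean(0),np.percentile(q,[1,99],axis=0))
np.save("pics/q.npy",q)
hull=cv2.convexHull(q[:,:2].astype(np.float32)); 
# support function over directions -> widths
for a in range(0,180,5):
    u=np.array([np.cos(np.radians(a)),np.sin(np.radians(a))]); s=q[:,:2]@u; print(a,round((s.max()-s.min())*1000,1),round((s.max()+s.min())*500,1),end=" | ")
```

```text
[ 291  148   54   61 1998]
disc 317.7962951660156 188.431884765625 (27.104040145874023, 27.837966918945312) [[ 0.5844 -0.3278  0.185 ]]
top pts 1499 [ 0.58424445 -0.32685788  0.18403689] [[ 0.56163774 -0.34913456  0.18048133]
 [ 0.60665541 -0.30570049  0.18581307]]
0 49.4 584.1 | 5 48.8 553.4 | 10 48.0 518.4 | 15 46.8 479.5 | 20 45.2 437.0 | 25 43.7 391.1 | 30 45.5 342.3 | 35 47.1 290.8 | 40 48.3 237.1 | 45 49.2 181.6 | 50 49.7 124.8 | 55 49.8 66.9 | 60 49.6 8.6 | 65 49.2 -49.9 | 70 48.5 -108.1 | 75 47.5 -165.5 | 80 46.0 -221.6 | 85 44.6 -275.8 | 90 45.4 -327.7 | 95 46.7 -377.2 | 100 48.0 -424.0 | 105 48.9 -467.7 | 110 49.5 -507.7 | 115 49.7 -543.9 | 120 49.6 -575.9 | 125 49.2 -603.6 | 130 48.3 -626.6 | 135 47.1 -644.9 | 140 45.6 -658.3 | 145 44.3 -666.7 | 150 45.9 -669.8 | 155 47.4 -668.0 | 160 48.6 -661.0 | 165 49.3 -649.1 | 170 49.7 -632.2 | 175 49.8 -610.5 |
```

View pics/w2crop.png

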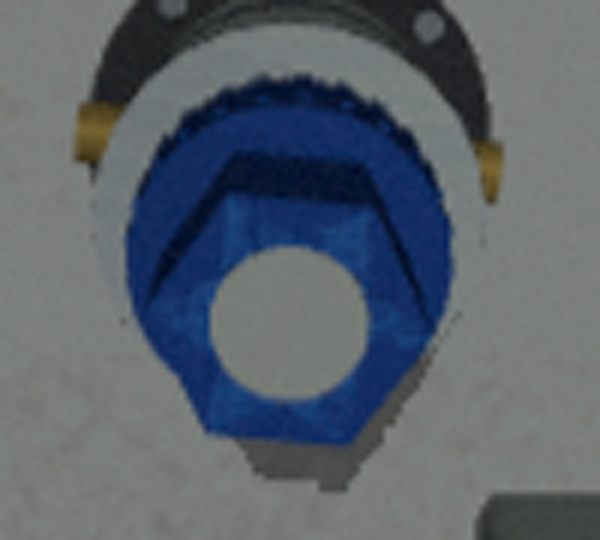

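Width minima put the flat normals at 25.5, 85.5 and 145.5 degrees, with the cap axis at about (0.584, -0.327). I'll turn the tool so the jaws sit at -94.5 degrees (spin +94.5), which leaves range for three strokes of about 186 degrees counter-clockwise. Then I'll re-measure from there.

Request:
step_arm(moves=[{"x": -0.1,"y": 0.1,"z": 0,"spin": 10,"hand": 8.5},{"x": -0.1,"y": 0.1,"z": 0,"spin": 20,"hand": 8.5},{"x": -0.1,"y": 0.1,"z": 0,"spin": 30,"hand": 8.5},{"x": -0.1,"y": 0.1,"z": 0,"spin": 40,"hand": 8.5},{"x": -0.1,"y": 0.1,"z": 0,"spin": 50,"hand": 8.5},{"x": -0.1,"y": 0.1,"z": 0,"spin": 60,"hand": 8.5},{"x": -0.1,"y": 0.1,"z": 0,"spin": 70,"hand": 8.5},{"x": -0.1,"y": 0.1,"z": 0,"spin": 80,"hand": 8.5},{"x": -0.1,"y": 0.1,"z": 0,"spin": 90,"hand": 8.5},{"x": -0.1,"y": 0.1,"z": 0,"spin": 94.5,"hand": 8.5},{"x": -0.1,"y": 0.1,"z": 0,"spin": 94.5,"hand": 8.5},{"x": -0.1,"y": 0.1,"z": 0,"spin": 94.5,"hand": 8.5}])

```text
clock: 3.35
tcp_pos: [0.5842, -0.3265, 0.3005]
eef_rot: [-3.139, 0.119, -0.0]
force: [0.4, -0.2, 0.1]
opening: 0.0852
```

```bash
cat >> h.py <<'E'
def pose(s):
    M=R.from_rotvec(s["eef_rot"]).as_matrix(); p=np.array(s["tcp_pos"])
    print("t",s["clock"],"q",np.round(s["joint_positions"],3),"tcp",p.round(4),"yaw_y",round(np.degrees(np.arctan2(M[1,1],M[0,1])),2),"tilt",round(np.degrees(np.arccos(-M[2,2])),2),"F",np.round(s["force"],1),"T",np.round(s["ft_torque"],2),"open",round(float(s["opening"]),4))
    return M,p
def top(d,zlo,zhi,c,r=.045):
    P=cloud(d); q=P[(P[...,2]>zlo)&(P[...,2]<zhi)&(np.hypot(P[...,0]-c[0],P[...,1]-c[1])<r)]
    A=np.radians(np.arange(0,180,.5)); U=np.c_[np.cos(A),np.sin(A)]; S=q[:,:2]@U.T
    w=S.max(0)-S.min(0); m=(S.max(0)+S.min(0))/2
    cen=np.linalg.lstsq(U,m,rcond=None)[0]
    w3=w[:120]+w[120:240]+w[240:]; print("n",len(q),"z",np.median(q[:,2]).round(4),"centre",cen.round(4),"flat angle mod60",np.argmin(np.convolve(np.r_[w3[-3:],w3,w3[:3]],np.ones(7),'valid'))*.5)
E
python3 - <<'E'
from cell import bot
from h import *
M,p=pose(bot.state())
d=bot.get_image("wrist"); cv2.imwrite("pics/wrist3.png",d["frame"]); np.savez("pics/wrist3.npz",**d)
top(load("wrist2"),.178,.195,(.584,-.327)); top(d,.178,.195,(.584,-.327))
c=onz(d,[(0,0)],.185)
hsv=cv2.cvtColor(d["frame"],cv2.COLOR_BGR2HSV); b=cv2.inRange(hsv,(100,120,40),(130,255,255))
cnt,hier=cv2.findContours(b,cv2.RETR_CCOMP,cv2.CHAIN_APPROX_NONE)
for c,hh in zip(cnt,hier[0]):
    if hh[3]>=0 and len(c)>40:
        (cx,cy),ax,an=cv2.fitEllipse(c); print("disc",cx,cy,ax,onz(d,[(cx,cy)],.185).round(4))
E
```

```text
t 3.35 q [ 0.164  0.556  0.429  1.366 -0.232  1.269 -1.042] tcp [ 0.5842 -0.3265  0.3005] yaw_y -94.35 tilt 0.01 F [ 0.4 -0.2  0.1] T [ 0.   -0.04 -0.01] open 0.0852
n 1499 z 0.1841 centre [ 0.5843 -0.3277] flat angle mod60 25.0
n 1506 z 0.1841 centre [ 0.585  -0.3283] flat angle mod60 24.5
disc 319.2481384277344 185.0689697265625 (27.56603240966797, 28.00253677368164) [[ 0.5847 -0.3282  0.185 ]]
disc 329.62506103515625 163.84042358398438 (5.543366432189941, 26.15035629272461) [[ 0.6063 -0.3403  0.185 ]]
```

View pics/wrist3.png

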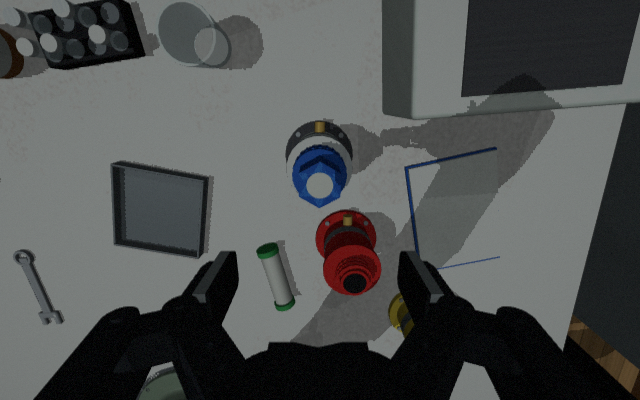

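Both wrist views agree: the centre is about (0.5847, -0.328) and the flats are at 25 degrees. I'll descend to grip height (TCP z about 0.151).

Request:
step_arm(moves=[{"x": 0.07,"y": 0.1,"z": 3,"spin": 0.5,"hand": 8.5},{"x": 0.07,"y": 0.1,"z": 6,"spin": 0.5,"hand": 8.5},{"x": 0.07,"y": 0.1,"z": 8.5,"spin": 0.5,"hand": 8.5},{"x": 0.07,"y": 0.1,"z": 10.5,"spin": 0.5,"hand": 8.5},{"x": 0.07,"y": 0.1,"z": 12,"spin": 0.5,"hand": 8.5},{"x": 0.07,"y": 0.1,"z": 13.2,"spin": 0.5,"hand": 8.5},{"x": 0.07,"y": 0.1,"z": 14.2,"spin": 0.5,"hand": 8.5},{"x": 0.07,"y": 0.1,"z": 14.9,"spin": 0.5,"hand": 8.5},{"x": 0.07,"y": 0.1,"z": 14.9,"spin": 0.5,"hand": 8.5},{"x": 0.07,"y": 0.1,"z": 14.9,"spin": 0.5,"hand": 8.5}])

```text
clock: 4.65
tcp_pos: [0.5848, -0.3282, 0.1518]
eef_rot: [3.138, -0.137, 0.001]
force: [-0.2, -0.1, -0.4]
opening: 0.0848
```

Run:
```python
from cell import bot
from h import *
pose(bot.state())
for n in ("side","wrist"):
    d=bot.get_image(n); cv2.imwrite(f"pics/{n}4.png",d["frame"])
    if n=="side": cv2.imwrite("pics/side4c.png",cv2.resize(d["frame"][90:210,250:390],None,fx=5,fy=5,interpolation=cv2.INTER_CUBIC))
```

```text
t 4.65 q [ 0.188  0.684  0.381  1.535 -0.288  0.977 -1.005] tcp [ 0.5848 -0.3282  0.1518] yaw_y -95.0 tilt 0.03 F [-0.2 -0.1 -0.4] T [ 0.01  0.06 -0.02] open 0.0848
```

View pics/side4c.png

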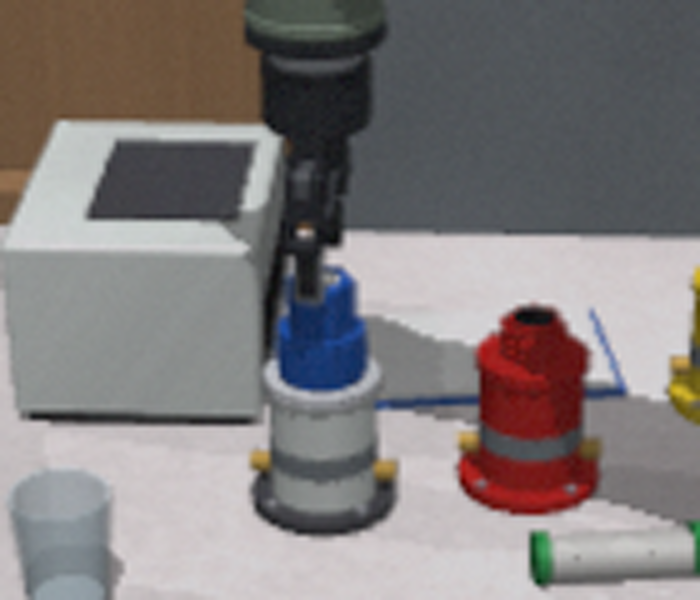

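View pics/wrist4.png

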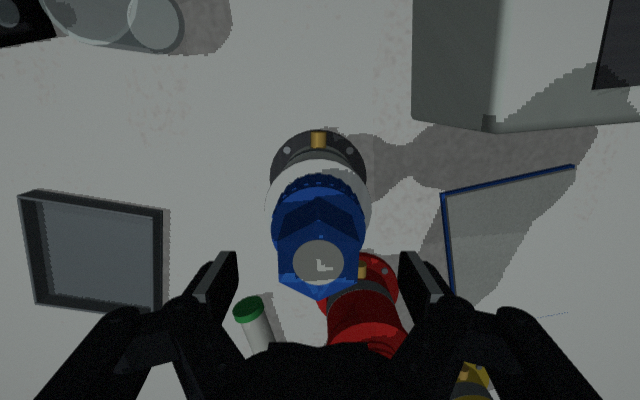

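The cap is centred between the pads (disc at 318,262; pads at about 237 and 400). Closing now.

Request:
step_arm(force=50, moves=[{"x": 0,"y": 0,"z": 0,"spin": 0,"hand": 4},{"x": 0,"y": 0,"z": 0,"spin": 0,"hand": 4},{"x": 0,"y": 0,"z": 0,"spin": 0,"hand": 4},{"x": 0,"y": 0,"z": 0,"spin": 0,"hand": 4},{"x": 0,"y": 0,"z": 0,"spin": 0,"hand": 4}])

```text
clock: 5.38
tcp_pos: [0.5847, -0.3282, 0.1518]
eef_rot: [3.138, -0.137, 0.001]
force: [-1.3, 0.2, 7.2]
opening: 0.0423
```

Run:
```python
from cell import bot
from h import *
pose(bot.state())
d=bot.get_image("wrist"); cv2.imwrite(f"pics/wrist5.png",d["frame"])
pose(bot.state())
```

```text
t 5.375 q [ 0.188  0.684  0.381  1.535 -0.288  0.977 -1.005] tcp [ 0.5847 -0.3282  0.1518] yaw_y -95.0 tilt 0.03 F [-1.3  0.2  7.2] T [0.32 0.28 0.03] open 0.0423
t 5.425 q [ 0.188  0.684  0.381  1.535 -0.288  0.977 -1.005] tcp [ 0.5847 -0.3282  0.1518] yaw_y -95.01 tilt 0.02 F [-1.3  1.   5.6] T [0.36 0.28 0.02] open 0.0423
```

View pics/wrist5.png

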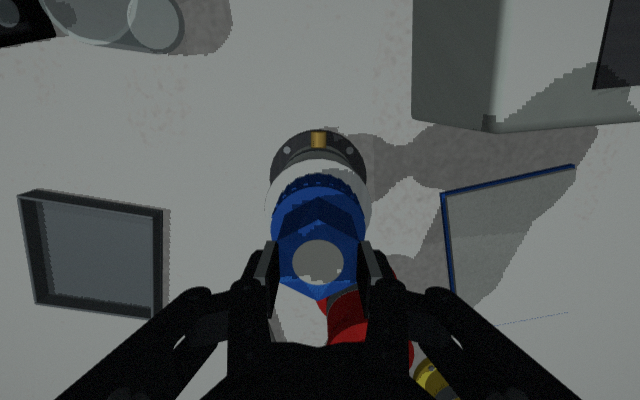

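Gripped on the flats (opening 42 mm, small forces). I'll test the first 50 degrees counter-clockwise, climbing 0.25 mm per 10 degrees.

Request:
step_arm(moves=[{"x": 0,"y": 0,"z": -0.025,"spin": -10,"hand": 4},{"x": 0,"y": 0,"z": -0.05,"spin": -20,"hand": 4},{"x": 0,"y": 0,"z": -0.075,"spin": -30,"hand": 4},{"x": 0,"y": 0,"z": -0.1,"spin": -40,"hand": 4},{"x": 0,"y": 0,"z": -0.125,"spin": -50,"hand": 4},{"x": 0,"y": 0,"z": -0.125,"spin": -50,"hand": 4}])

```text
clock: 6.18
tcp_pos: [0.5843, -0.3281, 0.1523]
eef_rot: [-2.903, -1.2, 0.0]
force: [-0.0, -0.1, -3.4]
opening: 0.0426
```

Run:
```python
from cell import bot
from h import *
pose(bot.state())
d=bot.get_image("wrist"); cv2.imwrite(f"pics/wrist6.png",d["frame"][100:400,120:520])
d=bot.get_image("scene"); cv2.imwrite("pics/scene6c.png",cv2.resize(d["frame"][140:250,190:300],None,fx=5,fy=5,interpolation=cv2.INTER_CUBIC))
```

```text
t 6.175 q [ 0.328  0.656  0.153  1.527 -0.113  0.969 -0.273] tcp [ 0.5843 -0.3281  0.1523] yaw_y -45.07 tilt 0.04 F [-0.  -0.1 -3.4] T [-0.01  0.03 -0.  ] open 0.0426
```

View pics/wrist6.png

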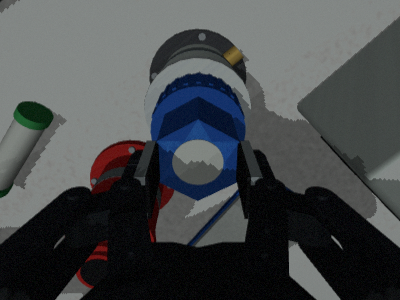

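View pics/scene6c.png

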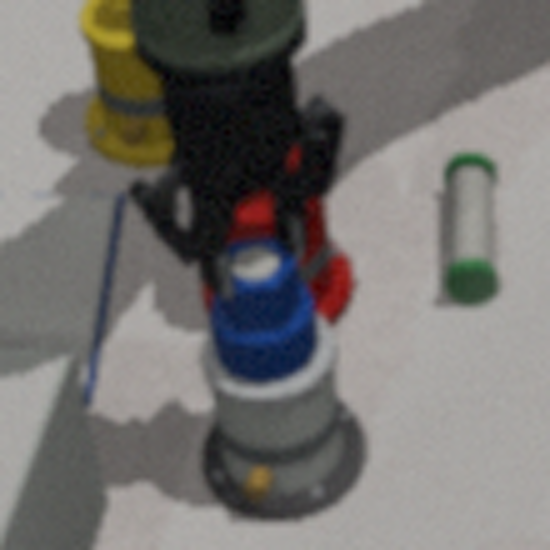

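The cap turned with the grip (hex still flush, forces under 4 N). I'll continue the first stroke.

Request:
step_arm(moves=[{"x": 0,"y": 0,"z": -0.026,"spin": -10.5,"hand": 4},{"x": 0,"y": 0,"z": -0.053,"spin": -21,"hand": 4},{"x": 0,"y": 0,"z": -0.079,"spin": -31.5,"hand": 4},{"x": 0,"y": 0,"z": -0.105,"spin": -42,"hand": 4},{"x": 0,"y": 0,"z": -0.131,"spin": -52.5,"hand": 4},{"x": 0,"y": 0,"z": -0.158,"spin": -63,"hand": 4},{"x": 0,"y": 0,"z": -0.184,"spin": -73.5,"hand": 4},{"x": 0,"y": 0,"z": -0.21,"spin": -84,"hand": 4},{"x": 0,"y": 0,"z": -0.236,"spin": -94.5,"hand": 4},{"x": 0,"y": 0,"z": -0.263,"spin": -105,"hand": 4},{"x": 0,"y": 0,"z": -0.289,"spin": -115.5,"hand": 4},{"x": 0,"y": 0,"z": -0.315,"spin": -126,"hand": 4}])

```text
clock: 7.78
tcp_pos: [0.5844, -0.3281, 0.1554]
eef_rot: [-0.243, -3.131, 0.0]
force: [-0.0, 0.6, -2.7]
opening: 0.0423
```

Run:
```python
from cell import bot
from h import *
pose(bot.state())
```

```text
t 7.775 q [ 0.673  0.671 -0.401  1.502  0.288  1.028  1.616] tcp [ 0.5844 -0.3281  0.1554] yaw_y 81.12 tilt 0.05 F [-0.   0.6 -2.7] T [-0.06  0.04  0.  ] open 0.0423
```

Request:
step_arm(moves=[{"x": 0,"y": 0,"z": -0.025,"spin": -10,"hand": 4},{"x": 0,"y": 0,"z": -0.025,"spin": -10,"hand": 4},{"x": 0,"y": 0,"z": -0.025,"spin": -10,"hand": 7.5},{"x": 0,"y": 0,"z": -0.025,"spin": -10,"hand": 7.5},{"x": 0,"y": 0,"z": -0.025,"spin": -10,"hand": 7.5},{"x": 0,"y": 0,"z": -0.025,"spin": -10,"hand": 7.5}])

```text
clock: 8.52
tcp_pos: [0.5847, -0.328, 0.1561]
eef_rot: [-0.026, 3.141, -0.0]
force: [-0.0, -1.4, 0.4]
opening: 0.0749
```

Run:
```python
from cell import bot
from h import *
pose(bot.state())
d=bot.get_image("wrist"); cv2.imwrite(f"pics/wrist7.png",d["frame"][100:400,120:520])
top(d,.178,.205,(.584,-.327),.035)
```

```text
t 8.525 q [ 0.698  0.677 -0.443  1.5    0.317  1.036  1.766] tcp [ 0.5847 -0.328   0.1561] yaw_y 90.96 tilt 0.0 F [-0.  -1.4  0.4] T [ 0.03 -0.01  0.01] open 0.0749
n 5437 z 0.1877 centre [ 0.5856 -0.3276] flat angle mod60 30.5
```

View pics/wrist7.png

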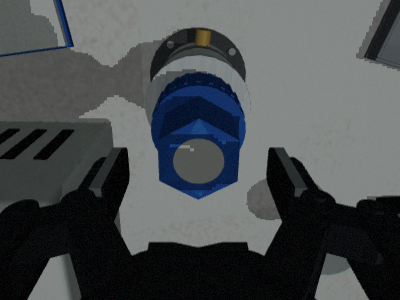

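Stroke 1 is done: the cap top rose to 0.1877 and the flats are at 90.5 degrees. I'll spin back 180 degrees open around the hex.

Request:
step_arm(moves=[{"x": 0,"y": 0,"z": 0,"spin": 10.5,"hand": 7.5},{"x": 0,"y": 0,"z": 0,"spin": 21,"hand": 7.5},{"x": 0,"y": 0,"z": 0,"spin": 31.5,"hand": 7.5},{"x": 0,"y": 0,"z": 0,"spin": 42,"hand": 7.5},{"x": 0,"y": 0,"z": 0,"spin": 52.5,"hand": 7.5},{"x": 0,"y": 0,"z": 0,"spin": 63,"hand": 7.5},{"x": 0,"y": 0,"z": 0,"spin": 73.5,"hand": 7.5},{"x": 0,"y": 0,"z": 0,"spin": 84,"hand": 7.5},{"x": 0,"y": 0,"z": 0,"spin": 94.5,"hand": 7.5},{"x": 0,"y": 0,"z": 0,"spin": 105,"hand": 7.5},{"x": 0,"y": 0,"z": 0,"spin": 115.5,"hand": 7.5},{"x": 0,"y": 0,"z": 0,"spin": 126,"hand": 7.5}])

```text
clock: 10.07
tcp_pos: [0.5847, -0.328, 0.1561]
eef_rot: [-2.791, -1.442, -0.0]
force: [0.8, -0.8, 0.2]
opening: 0.075
```

Request:
step_arm(moves=[{"x": 0,"y": 0,"z": 0,"spin": 10.5,"hand": 7.5},{"x": 0,"y": 0,"z": 0,"spin": 21,"hand": 7.5},{"x": 0,"y": 0,"z": 0,"spin": 31.5,"hand": 7.5},{"x": 0,"y": 0,"z": 0,"spin": 42,"hand": 7.5},{"x": 0,"y": 0,"z": 0,"spin": 52.5,"hand": 7.5},{"x": 0,"y": 0,"z": 0,"spin": 54,"hand": 7.5},{"x": 0,"y": 0,"z": 0,"spin": 54,"hand": 7.5},{"x": 0,"y": 0,"z": 0,"spin": 54,"hand": 4},{"x": 0,"y": 0,"z": 0,"spin": 54,"hand": 4},{"x": 0,"y": 0,"z": 0,"spin": 54,"hand": 4},{"x": 0,"y": 0,"z": 0,"spin": 54,"hand": 4},{"x": 0,"y": 0,"z": 0,"spin": 54,"hand": 4}])

```text
clock: 11.58
tcp_pos: [0.5847, -0.3282, 0.1563]
eef_rot: [3.141, 0.028, 0.001]
force: [-0.1, -1.2, 5.8]
opening: 0.0422
```

Run:
```python
from cell import bot
from h import *
pose(bot.state())
d=bot.get_image("wrist"); cv2.imwrite(f"pics/wrist8.png",d["frame"][100:400,120:520])
top(d,.178,.205,(.584,-.327),.022)
```

```text
t 11.575 q [ 0.209  0.674  0.347  1.53  -0.258  0.983 -0.924] tcp [ 0.5847 -0.3282  0.1563] yaw_y -88.99 tilt 0.03 F [-0.1 -1.2  5.8] T [-0.21  0.01  0.06] open 0.0422
n 4408 z 0.1877 centre [ 0.5844 -0.3272] flat angle mod60 30.5
```

View pics/wrist8.png

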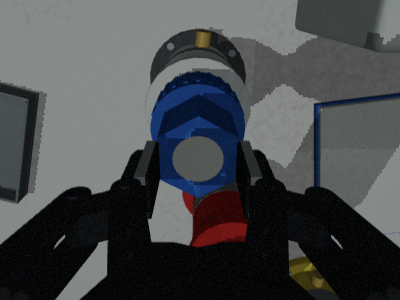

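The regrip is good. Stroke 2 is 186 degrees.

Request:
step_arm(moves=[{"x": 0,"y": 0,"z": -0.026,"spin": -10.5,"hand": 4},{"x": 0,"y": 0,"z": -0.053,"spin": -21,"hand": 4},{"x": 0,"y": 0,"z": -0.079,"spin": -31.5,"hand": 4},{"x": 0,"y": 0,"z": -0.105,"spin": -42,"hand": 4},{"x": 0,"y": 0,"z": -0.131,"spin": -52.5,"hand": 4},{"x": 0,"y": 0,"z": -0.158,"spin": -63,"hand": 4},{"x": 0,"y": 0,"z": -0.184,"spin": -73.5,"hand": 4},{"x": 0,"y": 0,"z": -0.21,"spin": -84,"hand": 4},{"x": 0,"y": 0,"z": -0.236,"spin": -94.5,"hand": 4},{"x": 0,"y": 0,"z": -0.263,"spin": -105,"hand": 4},{"x": 0,"y": 0,"z": -0.289,"spin": -115.5,"hand": 4},{"x": 0,"y": 0,"z": -0.315,"spin": -126,"hand": 4}])

```text
clock: 13.12
tcp_pos: [0.5848, -0.3281, 0.1594]
eef_rot: [1.393, 2.815, 0.0]
force: [1.9, 0.5, 3.4]
opening: 0.0419
```

Request:
step_arm(moves=[{"x": 0,"y": 0,"z": -0.025,"spin": -10,"hand": 4},{"x": 0,"y": 0,"z": -0.05,"spin": -20,"hand": 4},{"x": 0,"y": 0,"z": -0.075,"spin": -30,"hand": 4},{"x": 0,"y": 0,"z": -0.1,"spin": -40,"hand": 4},{"x": 0,"y": 0,"z": -0.125,"spin": -50,"hand": 4},{"x": 0,"y": 0,"z": -0.15,"spin": -60,"hand": 4},{"x": 0,"y": 0,"z": -0.15,"spin": -60,"hand": 4},{"x": 0,"y": 0,"z": -0.15,"spin": -60,"hand": 7.5},{"x": 0,"y": 0,"z": -0.15,"spin": -60,"hand": 7.5},{"x": 0,"y": 0,"z": -0.15,"spin": -60,"hand": 7.5},{"x": 0,"y": 0,"z": -0.15,"spin": -60,"hand": 7.5}])

```text
clock: 14.5
tcp_pos: [0.5846, -0.328, 0.1606]
eef_rot: [0.192, -3.136, -0.0]
force: [-0.5, -0.1, -0.6]
opening: 0.075
```

Run:
```python
from cell import bot
from h import *
pose(bot.state())
d=bot.get_image("wrist"); cv2.imwrite(f"pics/wrist9.png",d["frame"][100:400,120:520])
top(d,.178,.205,(.584,-.327),.035)
```

```text
t 14.5 q [ 0.715  0.677 -0.472  1.495  0.334  1.051  1.858] tcp [ 0.5846 -0.328   0.1606] yaw_y 97.0 tilt 0.01 F [-0.5 -0.1 -0.6] T [-0.03 -0.05  0.09] open 0.075
n 5689 z 0.1923 centre [ 0.5849 -0.3283] flat angle mod60 37.0
```

View pics/wrist9.png

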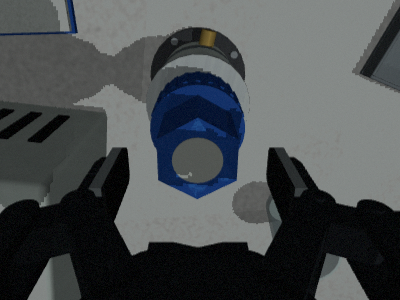

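372 degrees turned and the cap is up 8.2 mm. I'll return 180 degrees and regrip.

Request:
step_arm(moves=[{"x": 0,"y": 0,"z": 0,"spin": 10.5,"hand": 7.5},{"x": 0,"y": 0,"z": 0,"spin": 21,"hand": 7.5},{"x": 0,"y": 0,"z": 0,"spin": 31.5,"hand": 7.5},{"x": 0,"y": 0,"z": 0,"spin": 42,"hand": 7.5},{"x": 0,"y": 0,"z": 0,"spin": 52.5,"hand": 7.5},{"x": 0,"y": 0,"z": 0,"spin": 63,"hand": 7.5},{"x": 0,"y": 0,"z": 0,"spin": 73.5,"hand": 7.5},{"x": 0,"y": 0,"z": 0,"spin": 84,"hand": 7.5},{"x": 0,"y": 0,"z": 0,"spin": 94.5,"hand": 7.5},{"x": 0,"y": 0,"z": 0,"spin": 105,"hand": 7.5},{"x": 0,"y": 0,"z": 0,"spin": 115.5,"hand": 7.5},{"x": 0,"y": 0,"z": 0,"spin": 126,"hand": 7.5}])

```text
clock: 16.05
tcp_pos: [0.5846, -0.328, 0.1607]
eef_rot: [-2.712, -1.586, -0.0]
force: [0.4, 0.3, 0.0]
opening: 0.0752
```

Request:
step_arm(moves=[{"x": 0,"y": 0,"z": 0,"spin": 10.5,"hand": 7.5},{"x": 0,"y": 0,"z": 0,"spin": 21,"hand": 7.5},{"x": 0,"y": 0,"z": 0,"spin": 31.5,"hand": 7.5},{"x": 0,"y": 0,"z": 0,"spin": 42,"hand": 7.5},{"x": 0,"y": 0,"z": 0,"spin": 52.5,"hand": 7.5},{"x": 0,"y": 0,"z": 0,"spin": 54,"hand": 7.5},{"x": 0,"y": 0,"z": 0,"spin": 54,"hand": 7.5},{"x": 0,"y": 0,"z": 0,"spin": 54,"hand": 4},{"x": 0,"y": 0,"z": 0,"spin": 54,"hand": 4},{"x": 0,"y": 0,"z": 0,"spin": 54,"hand": 4},{"x": 0,"y": 0,"z": 0,"spin": 54,"hand": 4},{"x": 0,"y": 0,"z": 0,"spin": 54,"hand": 4}])

```text
clock: 17.55
tcp_pos: [0.5847, -0.3282, 0.1609]
eef_rot: [3.135, 0.192, 0.001]
force: [-0.6, -0.0, 5.9]
opening: 0.0427
```

Run:
```python
from cell import bot
from h import *
pose(bot.state())
d=bot.get_image("wrist"); cv2.imwrite(f"pics/wrist10.png",d["frame"][100:400,120:520])
top(d,.178,.205,(.584,-.327),.022)
```

```text
t 17.55 q [ 0.229  0.663  0.313  1.525 -0.229  0.989 -0.842] tcp [ 0.5847 -0.3282  0.1609] yaw_y -83.0 tilt 0.02 F [-0.6 -0.   5.9] T [0.08 0.09 0.02] open 0.0427
n 4410 z 0.1923 centre [ 0.5841 -0.3272] flat angle mod60 39.0
```

View pics/wrist10.png

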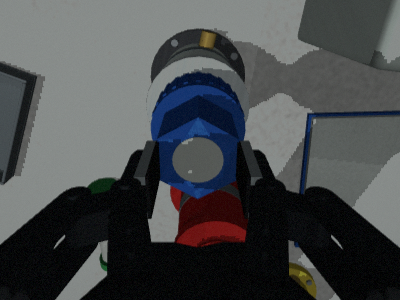

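Stroke 3: I'll follow the climb for 133 degrees, then stay level to about 554 degrees in total.

Request:
step_arm(moves=[{"x": 0,"y": 0,"z": -0.026,"spin": -10.5,"hand": 4},{"x": 0,"y": 0,"z": -0.053,"spin": -21,"hand": 4},{"x": 0,"y": 0,"z": -0.079,"spin": -31.5,"hand": 4},{"x": 0,"y": 0,"z": -0.105,"spin": -42,"hand": 4},{"x": 0,"y": 0,"z": -0.131,"spin": -52.5,"hand": 4},{"x": 0,"y": 0,"z": -0.158,"spin": -63,"hand": 4},{"x": 0,"y": 0,"z": -0.184,"spin": -73.5,"hand": 4},{"x": 0,"y": 0,"z": -0.21,"spin": -84,"hand": 4},{"x": 0,"y": 0,"z": -0.236,"spin": -94.5,"hand": 4},{"x": 0,"y": 0,"z": -0.263,"spin": -105,"hand": 4},{"x": 0,"y": 0,"z": -0.289,"spin": -115.5,"hand": 4},{"x": 0,"y": 0,"z": -0.315,"spin": -126,"hand": 4}])

```text
clock: 19.1
tcp_pos: [0.5844, -0.3283, 0.164]
eef_rot: [-1.245, -2.885, 0.001]
force: [-1.7, -0.7, 4.9]
opening: 0.0423
```

Request:
step_arm(moves=[{"x": 0,"y": 0,"z": -0.02,"spin": -10,"hand": 4},{"x": 0,"y": 0,"z": -0.02,"spin": -20,"hand": 4},{"x": 0,"y": 0,"z": -0.02,"spin": -30,"hand": 4},{"x": 0,"y": 0,"z": -0.02,"spin": -40,"hand": 4},{"x": 0,"y": 0,"z": -0.02,"spin": -50,"hand": 4},{"x": 0,"y": 0,"z": -0.02,"spin": -56,"hand": 4},{"x": 0,"y": 0,"z": -0.02,"spin": -56,"hand": 4}])

```text
clock: 19.98
tcp_pos: [0.5852, -0.3285, 0.1651]
eef_rot: [-0.249, 3.13, -0.001]
force: [-1.1, 0.6, 15.0]
opening: 0.0421
```

Run:
```python
from cell import bot
from h import *
pose(bot.state())
d=bot.get_image("wrist"); cv2.imwrite(f"pics/wrist11.png",d["frame"][100:400,120:520])
top(d,.178,.21,(.584,-.327),.022)
```

```text
t 19.975 q [ 0.723  0.674 -0.485  1.49   0.341  1.059  1.891] tcp [ 0.5852 -0.3285  0.1651] yaw_y 99.09 tilt 0.11 F [-1.1  0.6 15. ] T [0.04 0.4  0.14] open 0.0421
n 4846 z 0.1965 centre [ 0.5841 -0.3273] flat angle mod60 38.0
```

View pics/wrist11.png

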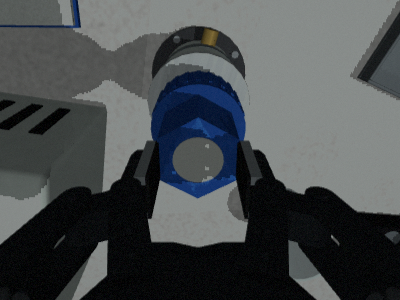

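554 degrees turned, and the cap pushes up at 15 N because it rests on the thread end. I'll lift gently in small steps and watch the force.

Request:
step_arm(moves=[{"x": 0,"y": 0,"z": -0.1,"spin": 0,"hand": 4},{"x": 0,"y": 0,"z": -0.2,"spin": 0,"hand": 4},{"x": 0,"y": 0,"z": -0.3,"spin": 0,"hand": 4},{"x": 0,"y": 0,"z": -0.3,"spin": 0,"hand": 4}])

```text
clock: 20.52
tcp_pos: [0.5844, -0.3279, 0.1667]
eef_rot: [0.247, -3.131, -0.001]
force: [0.2, -0.1, -3.8]
opening: 0.0424
```

Run:
```python
from cell import bot
from h import *
pose(bot.state())
d=bot.get_image("wrist"); top(d,.178,.21,(.584,-.327),.022)
```

```text
t 20.525 q [ 0.723  0.673 -0.485  1.489  0.339  1.064  1.89 ] tcp [ 0.5844 -0.3279  0.1667] yaw_y 99.0 tilt 0.05 F [ 0.2 -0.1 -3.8] T [ 0.03 -0.01 -0.04] open 0.0424
n 4781 z 0.1979 centre [ 0.584  -0.3272] flat angle mod60 39.5
```

The force is now only the cap's weight (-3.8 N), so the thread has let go. Lifting on slowly.

Request:
step_arm(moves=[{"x": 0,"y": 0,"z": -0.2,"spin": 0,"hand": 4},{"x": 0,"y": 0,"z": -0.4,"spin": 0,"hand": 4},{"x": 0,"y": 0,"z": -0.6,"spin": 0,"hand": 4}])

```text
clock: 20.95
tcp_pos: [0.5846, -0.3281, 0.1732]
eef_rot: [-0.246, 3.132, 0.0]
force: [0.1, -0.3, -4.0]
opening: 0.042
```

Request:
step_arm(moves=[{"x": 0,"y": 0,"z": -0.4,"spin": 0,"hand": 4},{"x": 0,"y": 0,"z": -0.9,"spin": 0,"hand": 4},{"x": 0,"y": 0,"z": -1.5,"spin": 0,"hand": 4},{"x": 0,"y": 0,"z": -2.2,"spin": 0,"hand": 4},{"x": 0,"y": 0,"z": -3,"spin": 0,"hand": 4},{"x": 0,"y": 0,"z": -4,"spin": 0,"hand": 4},{"x": 0,"y": 0,"z": -5,"spin": 0,"hand": 4},{"x": 0,"y": 0,"z": -6,"spin": 0,"hand": 4},{"x": 0,"y": 0,"z": -6,"spin": 0,"hand": 4},{"x": 0,"y": 0,"z": -6,"spin": 0,"hand": 4}])

```text
clock: 22.2
tcp_pos: [0.5845, -0.328, 0.2328]
eef_rot: [0.247, -3.132, -0.0]
force: [0.2, 0.6, -4.1]
opening: 0.042
```

```bash
python3 - <<'E'
from cell import bot
from h import *
pose(bot.state())
for n in ("side","scene"):
    d=bot.get_image(n); np.savez(f"pics/{n}12.npz",**d); cv2.imwrite(f"pics/{n}12.png",d["frame"])
    P=cloud(d); hsv=cv2.cvtColor(d["frame"],cv2.COLOR_BGR2HSV); m=cv2.inRange(hsv,(105,120,40),(125,255,255))>0
    m&=(abs(P[...,0]-.584)<.06)&(abs(P[...,1]+.328)<.06); q=P[m]; print(n,len(q),np.percentile(q,[2,98],axis=0).round(3))
E
python3 - <<'E'
from h import *
# tray from scene & side: grey interior mask near expected, floor plane .004
for n in ("side12","scene12","wrist0"):
    d=load(n); P=cloud(d); f=d["frame"].astype(int)
    w=onz(d,np.c_[np.mgrid[0:400,0:640][1].ravel(),np.mgrid[0:400,0:640][0].ravel()],.022).reshape(400,640,3)
    g=f.mean(2); roi=(abs(w[...,0]-.51)<.1)&(abs(w[...,1]+.042)<.1)
    print(n,np.percentile(g[roi],[5,25,50,75,95]))
E
```

```text
t 22.2 q [ 0.73   0.613 -0.502  1.419  0.303  1.187  1.92 ] tcp [ 0.5845 -0.328   0.2328] yaw_y 99.0 tilt 0.02 F [ 0.2  0.6 -4.1] T [-0.03  0.03 -0.01] open 0.042
side 325 [[ 0.555 -0.333  0.195]
 [ 0.612 -0.292  0.267]]
scene 426 [[ 0.569 -0.351  0.197]
 [ 0.619 -0.295  0.265]]
side12 [ 77.         104.66666667 111.33333333 192.33333333 204.33333333]
scene12 [ 59.21666667  89.66666667  96.66666667 164.33333333 169.66666667]
wrist0 [ 30.33333333  63.66666667  66.66666667 118.         120.        ]
```

View pics/side12.png

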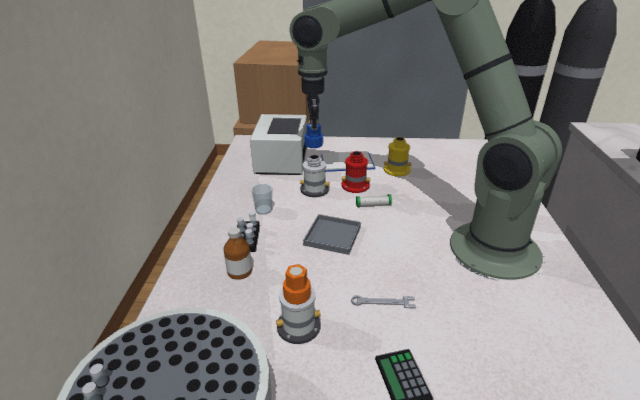

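The cap is clear, with the bare neck visible at side (315,160). Before carrying I'll refine the tray centre and compute the shift in tool axes.

Run:
```python
from h import *
for n,th in (("side12",150),("scene12",130),("wrist0",95)):
    d=load(n); g=d["frame"].mean(2); yy,xx=np.mgrid[0:400,0:640]
    w=onz(d,np.c_[xx.ravel(),yy.ravel()],.022).reshape(400,640,3)
    m=((g<th)&(abs(w[...,0]-.51)<.1)&(abs(w[...,1]+.042)<.105)).astype(np.uint8)
    k,l,st,ce=cv2.connectedComponentsWithStats(cv2.morphologyEx(m,cv2.MORPH_OPEN,np.ones((3,3)))); i=1+np.argmax(st[1:,4])
    pts=w[l==i][:,:2].astype(np.float32)*1000
    print(n,st[i],cv2.minAreaRect(pts))
p=np.array([.5845,-.328]); a=np.radians(99)
for c in ([.509,-.042],):
    D=np.array(c)-p; print(D@[np.cos(a+np.pi/2),np.sin(a+np.pi/2)],D@[np.cos(a),np.sin(a)])
```

```text
side12 [ 303  215   58   38 1599] ((505.12225341796875, -31.932281494140625), (173.36546325683594, 155.88856506347656), 74.88274383544922)
scene12 [ 303  198   56   44 1650] ((517.116943359375, -45.01996612548828), (155.0335235595703, 168.55873107910156), 74.79042053222656)
wrist0 [  167   131   141   140 14085] ((513.5798950195312, -49.026824951171875), (192.78860473632812, 195.45330810546875), 0.012028253637254238)
0.029830212713426923 0.29428966752074687
```

The estimates agree on (0.509, -0.042) once the visible outer walls are allowed for. Carrying the cap over.

Request:
step_arm(moves=[{"x": 0.2,"y": 2,"z": -1,"spin": 0,"hand": 4},{"x": 0.5,"y": 5,"z": -1,"spin": 0,"hand": 4},{"x": 0.9,"y": 9,"z": -1,"spin": 0,"hand": 4},{"x": 1.3,"y": 13,"z": -1,"spin": 0,"hand": 4},{"x": 1.7,"y": 17,"z": -1,"spin": 0,"hand": 4},{"x": 2.1,"y": 21,"z": -1,"spin": 0,"hand": 4},{"x": 2.5,"y": 24.5,"z": -1,"spin": 0,"hand": 4},{"x": 2.8,"y": 27.5,"z": -1,"spin": 0,"hand": 4},{"x": 3,"y": 29,"z": -1,"spin": 0,"hand": 4},{"x": 3,"y": 29.4,"z": -1,"spin": 0,"hand": 4},{"x": 3,"y": 29.4,"z": -1,"spin": 0,"hand": 4},{"x": 3,"y": 29.4,"z": -1,"spin": 0,"hand": 4}])

```text
clock: 23.8
tcp_pos: [0.5091, -0.0433, 0.2429]
eef_rot: [0.244, -3.132, 0.0]
force: [-0.6, 0.2, -3.2]
opening: 0.042
```

Run:
```python
from cell import bot
from h import *
pose(bot.state())
d=bot.get_image("side"); cv2.imwrite(f"pics/side13.png",cv2.resize(d["frame"][80:280,220:440],None,fx=3,fy=3))
d=bot.get_image("wrist"); cv2.imwrite(f"pics/wrist13.png",d["frame"])
top(d,.25,.3,(.509,-.042),.022)
```

```text
t 23.8 q [ 0.451  0.35  -0.616  1.829  0.233  1.035  1.47 ] tcp [ 0.5091 -0.0433  0.2429] yaw_y 98.93 tilt 0.01 F [-0.6  0.2 -3.2] T [0.05 0.01 0.01] open 0.042
n 4939 z 0.2742 centre [ 0.509  -0.0422] flat angle mod60 39.0
```

View pics/side13.png

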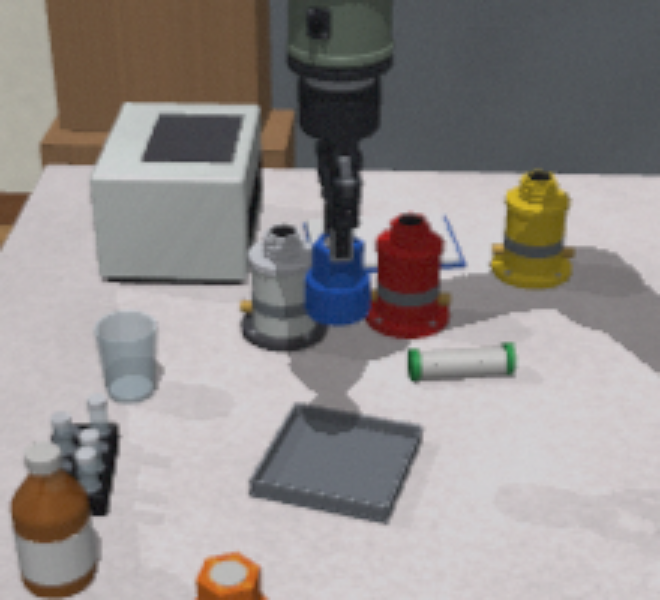

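View pics/wrist13.png

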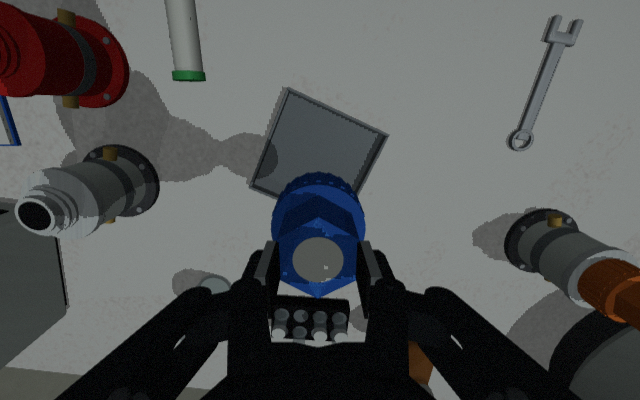

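Descending most of the way.

Request:
step_arm(moves=[{"x": 0,"y": 0,"z": 2,"spin": 0,"hand": 4},{"x": 0,"y": 0,"z": 5,"spin": 0,"hand": 4},{"x": 0,"y": 0,"z": 8,"spin": 0,"hand": 4},{"x": 0,"y": 0,"z": 11,"spin": 0,"hand": 4},{"x": 0,"y": 0,"z": 13.5,"spin": 0,"hand": 4},{"x": 0,"y": 0,"z": 15.5,"spin": 0,"hand": 4},{"x": 0,"y": 0,"z": 17,"spin": 0,"hand": 4},{"x": 0,"y": 0,"z": 18,"spin": 0,"hand": 4},{"x": 0,"y": 0,"z": 18.6,"spin": 0,"hand": 4},{"x": 0,"y": 0,"z": 18.8,"spin": 0,"hand": 4},{"x": 0,"y": 0,"z": 18.8,"spin": 0,"hand": 4}])

```text
clock: 25.28
tcp_pos: [0.5092, -0.0424, 0.0553]
eef_rot: [-0.246, 3.132, -0.0]
force: [-0.5, -0.1, -3.0]
opening: 0.042
```

Run:
```python
from cell import bot
from h import *
pose(bot.state())
d=bot.get_image("side"); cv2.imwrite(f"pics/side14.png",cv2.resize(d["frame"][160:280,260:420],None,fx=5,fy=5))
d=bot.get_image("scene"); cv2.imwrite(f"pics/scene14.png",cv2.resize(d["frame"][150:270,260:420],None,fx=5,fy=5))
```

```text
t 25.275 q [ 0.329  0.609 -0.486  1.998  0.462  0.643  1.268] tcp [ 0.5092 -0.0424  0.0553] yaw_y 98.99 tilt 0.02 F [-0.5 -0.1 -3. ] T [ 0.01 -0.05  0.  ] open 0.042
```

View pics/side14.png

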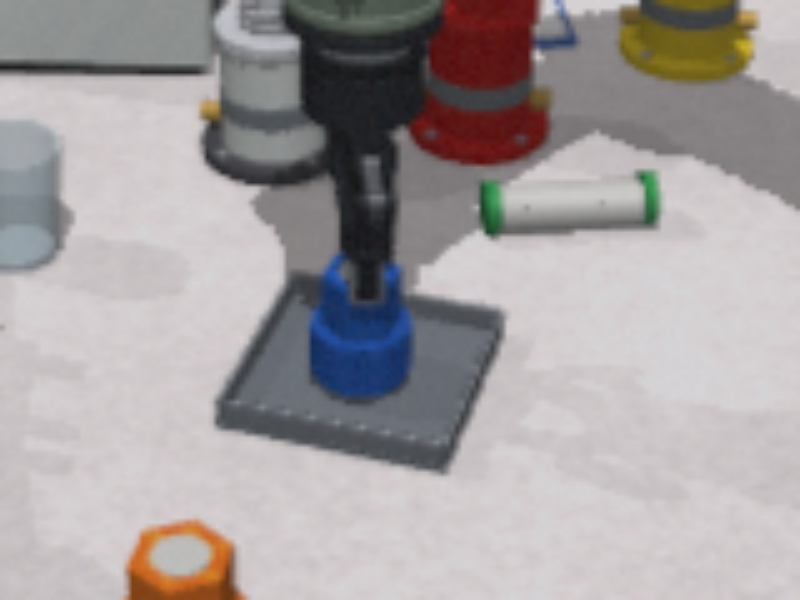

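View pics/scene14.png

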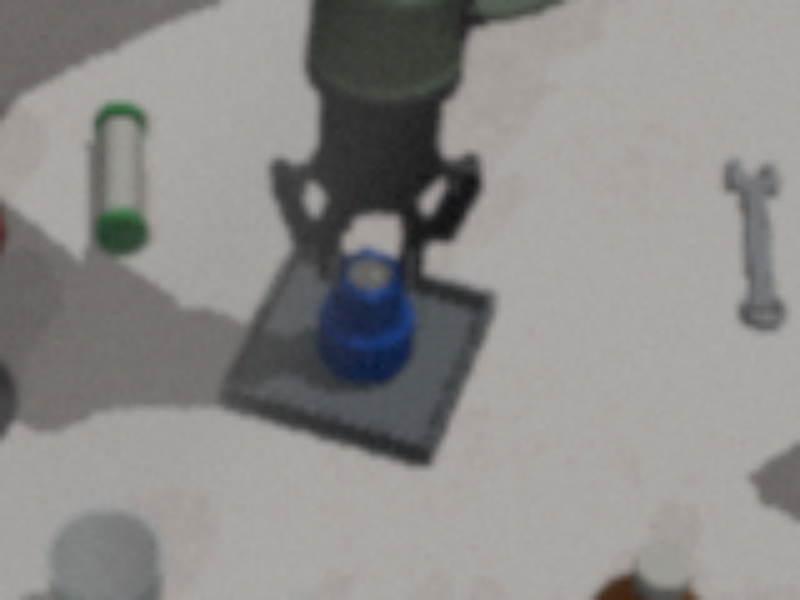

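The cap hangs centred over the tray, about 8 mm above the floor. I'll lower it slowly until contact.

Request:
step_arm(moves=[{"x": 0,"y": 0,"z": 0.2,"spin": 0,"hand": 4},{"x": 0,"y": 0,"z": 0.4,"spin": 0,"hand": 4},{"x": 0,"y": 0,"z": 0.55,"spin": 0,"hand": 4},{"x": 0,"y": 0,"z": 0.65,"spin": 0,"hand": 4},{"x": 0,"y": 0,"z": 0.7,"spin": 0,"hand": 4},{"x": 0,"y": 0,"z": 0.75,"spin": 0,"hand": 4},{"x": 0,"y": 0,"z": 0.8,"spin": 0,"hand": 4},{"x": 0,"y": 0,"z": 0.8,"spin": 0,"hand": 4}])

```text
clock: 26.38
tcp_pos: [0.509, -0.0424, 0.047]
eef_rot: [0.246, -3.132, -0.0]
force: [0.1, 0.0, -3.1]
opening: 0.0424
```

Request:
step_arm(moves=[{"x": 0,"y": 0,"z": 0.03,"spin": 0,"hand": 4},{"x": 0,"y": 0,"z": 0.06,"spin": 0,"hand": 4},{"x": 0,"y": 0,"z": 0.06,"spin": 0,"hand": 4}])

```text
clock: 26.75
tcp_pos: [0.5092, -0.0422, 0.0468]
eef_rot: [-0.247, 3.131, -0.0]
force: [-1.4, 0.1, 5.3]
opening: 0.0423
```

Contact: Fz rose from -3.1 to +5.3 N, at the predicted height. Releasing, then rising straight up.

Request:
step_arm(moves=[{"x": 0,"y": 0,"z": 0,"spin": 0,"hand": 4.6},{"x": 0,"y": 0,"z": 0,"spin": 0,"hand": 5.2},{"x": 0,"y": 0,"z": 0,"spin": 0,"hand": 6.5},{"x": 0,"y": 0,"z": 0,"spin": 0,"hand": 8},{"x": 0,"y": 0,"z": 0,"spin": 0,"hand": 8},{"x": 0,"y": 0,"z": 0,"spin": 0,"hand": 8},{"x": 0,"y": 0,"z": 0,"spin": 0,"hand": 8}])

```text
clock: 27.62
tcp_pos: [0.509, -0.0424, 0.0464]
eef_rot: [0.247, -3.132, -0.0]
force: [-0.1, -0.3, -0.3]
opening: 0.0802
```

Run:
```python
from cell import bot
from h import *
pose(bot.state())
d=bot.get_image("wrist"); cv2.imwrite(f"pics/wrist15.png",d["frame"])
```

```text
t 27.625 q [ 0.321  0.623 -0.476  2.003  0.475  0.625  1.257] tcp [ 0.509  -0.0424  0.0464] yaw_y 99.0 tilt 0.0 F [-0.1 -0.3 -0.3] T [-0.02 -0.01 -0.02] open 0.0802
```

View pics/wrist15.png

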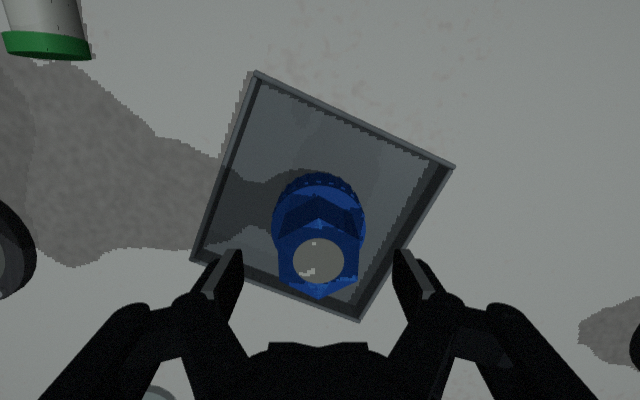

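The cap stands upright (disc at 318,261) with both pads clear. Withdrawing upward.

Request:
step_arm(moves=[{"x": 0,"y": 0,"z": -1,"spin": 0,"hand": 8},{"x": 0,"y": 0,"z": -3,"spin": 0,"hand": 8},{"x": 0,"y": 0,"z": -6,"spin": 0,"hand": 8},{"x": 0,"y": 0,"z": -9,"spin": 0,"hand": 8},{"x": 0,"y": 0,"z": -12,"spin": 0,"hand": 8},{"x": 0,"y": 0,"z": -15,"spin": 0,"hand": 8},{"x": 0,"y": 0,"z": -18,"spin": 0,"hand": 8},{"x": 0,"y": 0,"z": -20,"spin": 0,"hand": 8},{"x": 0,"y": 0,"z": -20,"spin": 0,"hand": 8},{"x": 0,"y": 0,"z": -20,"spin": 0,"hand": 8}])

```text
clock: 28.92
tcp_pos: [0.5086, -0.0424, 0.2462]
eef_rot: [0.246, -3.131, 0.0]
force: [-0.0, -0.4, 0.4]
opening: 0.0801
```

Run:
```python
from cell import bot
from h import *
pose(bot.state())
for n in ("wrist","scene","side"):
    d=bot.get_image(n); cv2.imwrite(f"pics/{n}16.png",d["frame"])
    if n=="wrist": top(d,.074,.085,(.509,-.042),.035)
```

```text
t 28.925 q [ 0.457  0.347 -0.625  1.826  0.233  1.043  1.469] tcp [ 0.5086 -0.0424  0.2462] yaw_y 99.0 tilt 0.03 F [-0.  -0.4  0.4] T [-0.02 -0.03 -0.01] open 0.0801
n 1108 z 0.0781 centre [ 0.5096 -0.0425] flat angle mod60 39.0
```

View pics/scene16.png

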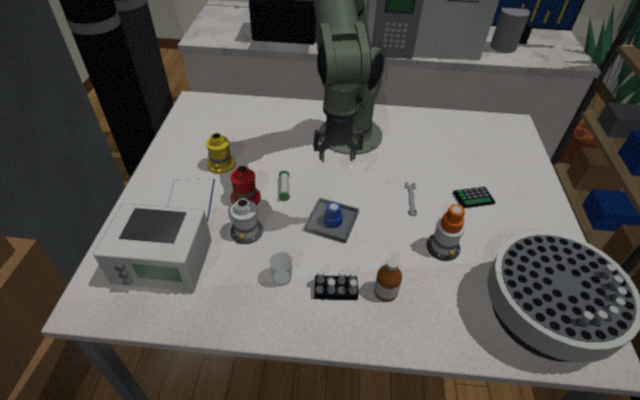

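View pics/side16.png

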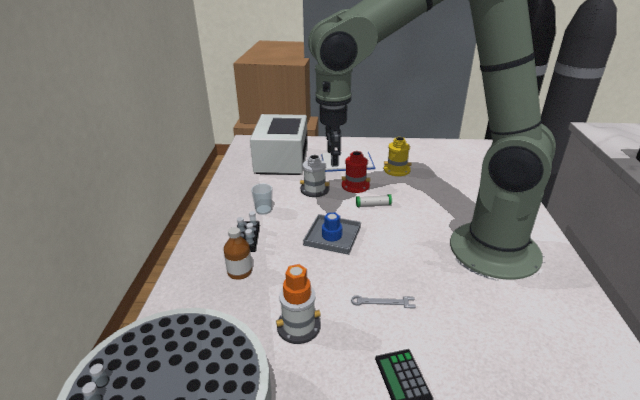

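The cap stands upright in the tray at scene (333,215) and side (331,228). Its top reads 0.078 m against 0.079 expected. The filter's neck is bare at (243,207), and the rest of the bench looks unchanged. Handing in.

```bash
python3 -c "
from cell import bot
print(bot.finish_job())"
```

```text
the job is handed in; nothing more can be done
None
```

The blue cap is off its filter and standing open rim down near the centre of the grey tray. I handed the job in at about 29 s of robot time.

- **Unscrewing:** I turned the cap about 554° counter-clockwise in three regripped strokes, raising the hand with the thread. The highest force I read was 15 N, at the end of the last stroke when the cap pushed up on the held gripper; I read forces only at the end of each move.
- **Lifting:** The first few millimetres of lift showed only about 4 N, roughly the cap's weight, so the thread had let go before I pulled it clear.
- **Placing:** I lowered the cap until the tray floor pushed back lightly (the reading rose from -3.1 to +5.3 N), then opened the fingers and withdrew straight up.

**Last checks:**
- The cap is level at (0.510, -0.043), with its top at 0.078 m against 0.079 m expected.
- The neck is bare, the orange-capped filter and the other items look unmoved, and the robot touches nothing.
- Nothing failed at the end. The very first move call was refused for incomplete rows, so nothing moved then.
- The raw tray-centre estimates differed by up to 17 mm, because the side and scene views also caught the tray's outer walls. I used the centre from corner points read in the first wrist image, well within the tray's margin.

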